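Send a failed coin cell down the reject lock

TASK

The coin cell lying on the steel ledge of the check station has failed its voltage check. Push it along the ledge and off the ledge's end so that it drops into the funnel, without lifting it or carrying it out over the funnel. When it lies still on the closed flap inside, swing the sprung dump lever all the way to its stop so that the cell falls through into the reject box, and let the lever come fully back so that the flap is shut again; leave the other cell, the jar and the vial alone.

Things in the scene. Friction and masses are not known exactly. Their poses are not given: they have to be found in the camera images.
- reject_station: Check station fixed on the bench. Origin on the bench under its middle; its axes: +x away from its front, +y to its left seen from the front, +z up. Coordinates (x, y, z) in these texts are mm in these axes. Left: grey instrument 130 deep, 140 wide, topped by a steel ledge. Right: closed grey reject box, x -50 to 50, y -130 to -20, 100 high, clear window in front; a steel funnel stands on it.
- ledge_edge (a point): Middle of the ledge's drop edge, on its top: (0, -26, 150), in line with the funnel's middle. The flat ledge (steel, brass contact plate flush in it) is at z 150, x -58 to 78, y -26 to 121, with 7 mm high lips at the back (inner face x 75) and left end (y 121), open in front; its right end is the drop edge. The cell must cross the edge within about 5 mm sideways (x) of this point.
- funnel (a point): Middle of the funnel's mouth (0, -54, 130), right next to the drop edge and 20 below the ledge. Mouth x -19 to 19, y -82 to -26, narrowing to a throat 34 (x) by 44 (y); the wall across from the edge rises to z 150 (at y -89) as a deflector. The flap that shuts the throat lies level at z 77; box floor at z 9.
- reject_cell: The failed coin cell in its round light-grey plastic holder, one piece: 28 in diameter, 10 high, about 18 g, lying flat and loose on the ledge. Origin: centre of its underside, z up. It starts up to 22 mm to the front (-x) or 36 mm to the back (+x) of the funnel's middle line, 41 to 81 mm from the drop edge.
- dump_lever (a joint): Dump lever and flap, turning together on one shaft (along x, at y -24, z 76): 0 = home, flap shut; 1.13 rad = at the stop, flap hanging down steeply, throat open. A spring returns it by itself when let go: about 2 N at the handle to start it, 5 N to hold it at the stop.
- lever_handle (a point): Middle of the lever's handle: a level black bar, 18 in diameter, 40 long, sticking out to the front (-x) from the lever's end, 95 from the shaft; the steel lever arm is 26 behind this point. Home: leaning left, at (-94, 24, 158); at the stop: leaning right, at (-94, -78, 154); highest on the way z 171. Push it to the right (-y). Nothing else stands in front of the station at that height.
- good_cell: Another cell in the same kind of light-grey holder, 28 in diameter, 10 high, on the bench in front of the station; leave it alone. Origin: centre of its underside.
- jar: Screw-cap jar, 52 in diameter, 62 high, on the bench to the right of the reject box; leave it alone. Origin: centre of its underside.
- vial: Sample vial with black cap, 21 in diameter, 53 high, on the bench right of the reject box, nearer the front; leave it alone. Origin: centre of its underside.
Mind the look-alikes: they are no part of the job. Leave any blue, orange or red look-alike of the reject_cell alone.

How it is judged:
On the way, in this order (a step that is already met when the one before it is completed fails the run):
1. the cell has dropped off the ledge into the funnel and lies still on the closed flap (z of reject_cell in the frame of reject_station between 0.07 and 0.118 m and y of reject_cell in the frame of reject_station between -0.085 and -0.026 m and x of reject_cell in the frame of reject_station between -0.03 and 0.03 m and linear speed of reject_cell below 0.03 m/s and value of joint dump_lever below 0.08 rad), for 0.2 s.
2. the dump lever is swung to its stop (value of joint dump_lever above 1.06 rad), for 0.1 s.
At the end, for the whole second after the job is handed in: The failed cell lies still inside the reject box below the flap, the dump lever is back home (within 0.05 rad, flap shut), and the other cell, the jar and the vial are within 20 mm of where they stood (z of reject_cell in the frame of reject_station below 0.055 m and x of reject_cell in the frame of reject_station between -0.05 and 0.05 m and y of reject_cell in the frame of reject_station between -0.13 and -0.018 m and linear speed of reject_cell below 0.03 m/s and value of joint dump_lever below 0.05 rad and distance of each of good_cell, jar, vial from where it was at the start of the episode below 0.02 m); the robot touches nothing.
It fails at once if the failed cell is lifted more than 15 mm off the ledge (z of reject_cell in the frame of reject_station above 0.165 m).
It fails at once if the failed cell is carried out over the funnel at ledge height instead of dropping off the edge (y of reject_cell in the frame of reject_station below -0.042 m and z of reject_cell in the frame of reject_station above 0.148 m).
It fails at once if the other cell, the jar or the vial is knocked away or over (distance of any of good_cell, jar, vial from where it was at the start of the episode above 0.03 m or angle between any of jar, vial's own z axis and vertical above 0.5 rad).
It also fails if it takes over 54 s, if anything falls off the work surface, if the arm or the gripper's body presses on something with over 40 N, if the wrist force passes 120 N, or if a joint passes its speed limit or range.

ROBOT

A 7-joint arm with a two-finger parallel gripper is mounted at the origin on a cart in front of the work surface, level with it; the furniture and walls round the work are solid. World frame = base frame: x ahead of the robot, y to its left, z up, the work surface at z = 0. Lengths are in m, angles in rad, forces in N, time in s.
With the tool pointing down it reaches from about 0.375 to 0.925 m from the base axis. Payload 3.1 kg.
Tool frame: the origin (TCP) lies between the finger pads; the fingertips stand 19 mm ahead of it and the grasp point (between the pads) is the TCP; z points along the fingers, y is the line along which they close (so a half turn about z gives the same grasp; the last joint's range is limited). The gripper opens to 85 mm and grips with 20 to 120 N. Pads are 22 mm wide; open, the fingers measure 114 mm over their backs; the gripper's body (76 mm by 85 mm) begins 54 mm behind the grasp point. The pads swing forward as they close: fully open they stand 13 mm farther back than shut.
Start: joints at [1.11, 0.383, 0.044, 1.598, -0.018, 1.161, -0.05], TCP at [0.231, -0.608, 0.224] pointing down, gripper open.
Joint ranges: [-2.61, 2.61], [-0.41, 2.15], [-1.48, 1.57], [0, 2.5], [-1.57, 4.71], [0.05, 1.97], [-2.85, 2.85]. Speed limits (rad/s): [2.79, 2.79, 3.14, 3.14, 3.14, 3.14, 3.14].

INTERFACE

Orientations are given as a unit quaternion [x, y, z, w].
In Python, from bench import move_ptp, movel, move_j, move_gripper, pause, inverse_kinematics, read_camera, camera_params, MotionError, sign_off, look_for, tip_of, read_time_s, read_qpos, read_joint_vel, read_effort, read_eef_pos, read_tcp_rot, read_ft_force, read_ft_torque, read_finger_gap, read_grasp_force gives the robot as it stands. Calls block until the motion is done:
- move_ptp(position, orientation): joint-space move of the TCP to a pose.
- movel(position, orientation=None, speed=0.15): straight line of the TCP; orientation=None keeps the orientation; speed is the mean speed in m/s.
- move_j(angles): joint-space move.
- move_gripper(opening, effort=None): finger opening in m; effort is the grip in N (None keeps the last); returns when the fingers have stopped.
- pause(seconds).
- inverse_kinematics(position, orientation): joint angles nearest the present ones, or None.
- read_camera(name): name is "scene" or "top" or "wrist"; returns the picture (420x560x3 uint8, red, green, blue); there is no depth.
- camera_params(name): a dict with "K" (3x3 intrinsics, pixels), "dist_coeffs" ([k1, k2, p1, p2, k3] as OpenCV has them; the pictures are not rectified), "camera_from_world" (4x4, takes a point from world to camera coordinates). Camera axes: x right, y down, z forward; pixel columns grow to the right and rows downward; lengths in m; the calibration is good to about 2 mm. A picture is of the moment at which its call begins: read the wrist's pose just before it. camera_params takes no time and is no camera call; for the wrist camera it gives the pose at the moment of the call.
A pose or a line that the arm cannot do raises MotionError and nothing moves.
- sign_off(): hands the job in; it is judged then, once.
Trained networks look in the newest picture that a camera, given by its name, has taken for a name from the list of things; names that differ only in an ending like _2 or _b are one class to them, and where a whole thing is asked for, a point or a joint stands for the part that bears it (a point fixed in the world has none). Each returns a list of dicts, best first, with "confidence" (0 to 1); they miss things now and then, are a little off and sometimes report something else, mostly with a low value. They report only what shows in the picture. A call takes as long as a camera call. They do not tell look-alikes from the thing itself.
- look_for(camera, name): "at" ([column, row] in pixels, amid what is visible of it).
- tip_of(camera, name): "at" ([column, row] in pixels: a listed point, or the origin of a listed thing).
Readings, each from a call of its own:
- read_time_s(): time.
- read_qpos(): joint angles.
- read_joint_vel(): joint speeds.
- read_effort(): joint torques, N m.
- read_eef_pos(): TCP position.
- read_tcp_rot(): TCP orientation.
- read_ft_force(): force on the tool from outside, world axes, zero at the start.
- read_ft_torque(): the same for the moment, N m.
- read_finger_gap(): finger opening in m.
- read_grasp_force(): force on a finger pad.
Only numpy, scipy, OpenCV 4.12 (cv2) and the standard library are available. Lean on these libraries where they do the work, as an engineer would, in place of code of your own. Each camera call takes 0.05 s, during which the arm holds its last target. There are 200 camera calls.

## Working session

There is one attempt and no reset: what is moved stays moved. The work goes in short steps, each a Python script; the robot and the scene stay as the last script left them, time stands still between calls to the robot, and variables do not carry over. Pictures are saved under pics/ and viewed, at most 10 in all, crops included, and the job is handed in when it is done.

```bash
mkdir -p pics; ls; cat > h.py <<'E'
from bench import *
import numpy as np, cv2
def shot(c,n):
    im=read_camera(c); cv2.imwrite(f'pics/{n}.png',im[:,:,::-1]); return im
def ray(c,px,P=None):
    P=P or camera_params(c); K=np.array(P['K']);D=np.array(P['dist_coeffs']);T=np.array(P['camera_from_world'])
    u=cv2.undistortPoints(np.array([[px]],float),K,D)[0,0]
    R=T[:3,:3]; o=-R.T@T[:3,3]; d=R.T@np.array([u[0],u[1],1]); return o,d
def at_z(c,px,z):
    o,d=ray(c,px); return o+d*(z-o[2])/d[2]
def proj(c,pts):
    P=camera_params(c);T=np.array(P['camera_from_world'])
    return cv2.projectPoints(np.array(pts,float).reshape(-1,3),cv2.Rodrigues(T[:3,:3])[0],T[:3,3],np.array(P['K']),np.array(P['dist_coeffs']))[0][:,0]
E
python3 - <<'E'
from h import *
print(read_time_s(),read_eef_pos(),read_tcp_rot())
for c in ['scene','top']:
    im=shot(c,c+'0'); 
    for n in ['reject_station','ledge_edge','funnel','reject_cell','lever_handle','good_cell','jar','vial']:
        for f in (look_for,tip_of):
            try: print(c,n,f.__name__,[(np.round(d['at'],1).tolist(),round(d['confidence'],2)) for d in f(c,n)][:4])
            except Exception as e: print(c,n,f.__name__,e)
print(read_time_s())
E
```

```text
pics
0.0 [ 0.23035275 -0.60677458  0.22276702] [ 9.83582462e-01  1.80454347e-01 -3.00748865e-04 -1.29563925e-03]
scene reject_station call [([262.8, 227.6], 0.96)]
scene reject_station call [([268.0, 263.1], 0.93), ([285.4, 189.4], 0.63)]
scene ledge_edge call [([263.8, 229.6], 0.96)]
scene ledge_edge call [([284.8, 188.3], 0.86)]
scene funnel call [([266.1, 226.6], 0.63)]
scene funnel call [([300.1, 196.6], 0.8), ([367.9, 268.6], 0.55), ([243.1, 194.3], 0.45)]
scene reject_cell call [([238.6, 193.3], 0.66), ([287.5, 317.6], 0.62), ([181.8, 289.5], 0.43)]
scene reject_cell call [([244.2, 193.7], 0.62), ([183.1, 294.9], 0.5)]
scene lever_handle call [([276.2, 224.4], 0.86)]
scene lever_handle call [([271.0, 217.5], 0.9)]
scene good_cell call [([240.5, 315.9], 0.8)]
scene good_cell call []
scene jar call [([359.3, 228.5], 0.84)]
scene jar call [([359.9, 246.0], 0.67), ([365.0, 268.9], 0.43)]
scene vial call [([368.5, 254.1], 0.54)]
scene vial call [([366.0, 268.7], 0.63)]
top reject_station call [([254.3, 201.8], 0.96)]
top reject_station call [([258.9, 213.9], 0.6)]
top ledge_edge call [([253.5, 199.2], 0.56)]
top ledge_edge call []
top funnel call [([250.6, 203.5], 0.93)]
top funnel call [([281.1, 218.7], 0.92)]
top reject_cell call [([183.7, 192.9], 0.54), ([239.0, 185.2], 0.46)]
top reject_cell call [([254.4, 139.2], 0.61), ([236.5, 183.0], 0.47), ([219.9, 267.8], 0.46), ([184.0, 195.8], 0.42)]
top lever_handle call [([268.6, 223.9], 0.72)]
top lever_handle call [([217.4, 238.5], 0.74)]
top good_cell call [([271.0, 225.5], 0.48), ([199.3, 244.3], 0.47)]
top good_cell call [([197.6, 243.3], 0.47), ([331.2, 244.8], 0.22)]
top jar call [([330.7, 247.2], 0.73), ([251.7, 202.6], 0.67)]
top jar call [([329.4, 245.4], 0.98)]
top vial call [([308.2, 268.4], 0.54)]
top vial call [([309.7, 265.0], 0.53)]
1.7
```

```bash
python3 - <<'E'
import cv2
a=cv2.imread('pics/scene0.png')[140:350,130:410]; b=cv2.imread('pics/top0.png')[110:320,130:410]
for n,i in(('sc',a),('tp',b)): cv2.imwrite(f'pics/{n}.png',cv2.resize(i,None,fx=2.8,fy=2.8,interpolation=cv2.INTER_CUBIC))
E
```

```text
(no output)
```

View pics/sc.png

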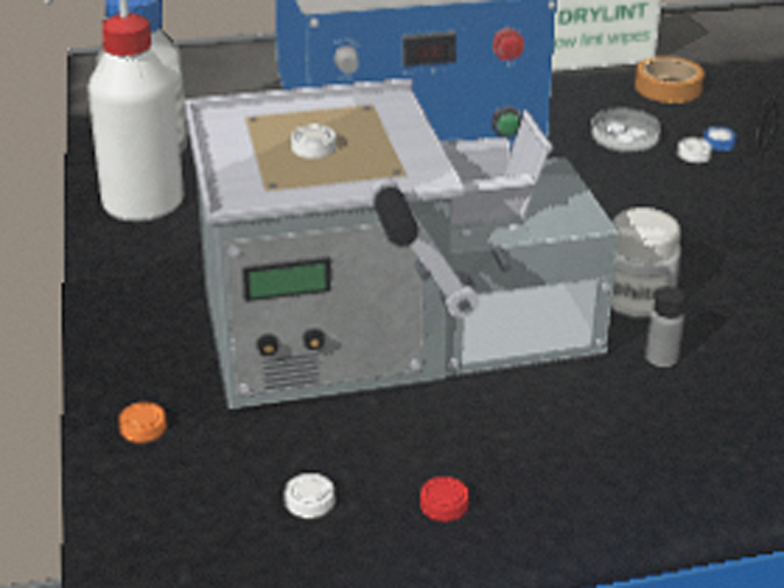

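View pics/tp.png

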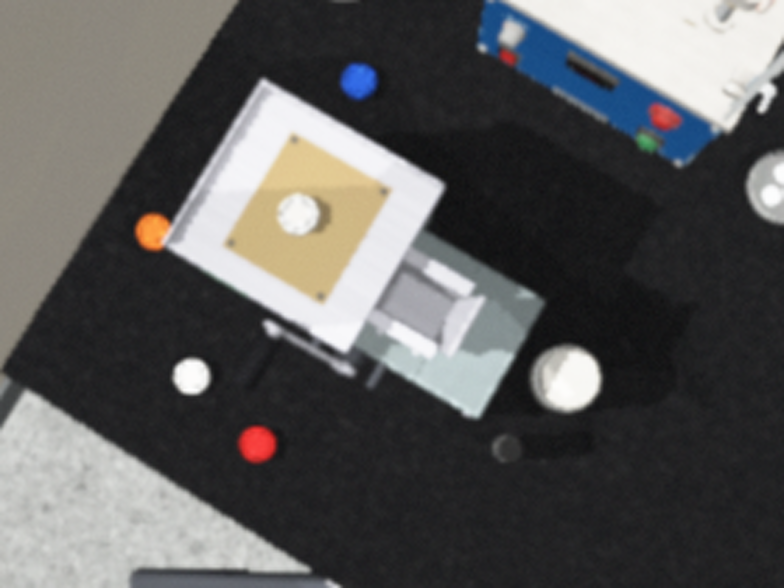

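The scene crop shows the white cell on the brass plate at (312,140), the handle at (397,215), and the good cell on the bench at (310,495). The orange, red and blue ones are look-alikes. In the top crop the cell is at (298,214), and the ledge corners are at (263,80), (444,184), (347,352) and (165,241). I'll fit the station pose to these corners.

```bash
cat >> h.py <<'E'
def W(p,l):  # station mm -> world
    l=np.atleast_2d(l)/1000.; c,s=np.cos(p[2]),np.sin(p[2])
    return np.c_[p[0]+c*l[:,0]-s*l[:,1],p[1]+s*l[:,0]+c*l[:,1],l[:,2]]
def L(p,w):
    c,s=np.cos(p[2]),np.sin(p[2]); dx,dy=w[0]-p[0],w[1]-p[1]
    return np.array([c*dx+s*dy,-s*dx+c*dy,w[2]])*1000
E
python3 - <<'E'
from h import *
from scipy.optimize import least_squares
off={'top':(130,110),'scene':(130,140)}
M={'top':([(78,121,157),(78,-26,157),(-58,-26,150),(-58,121,157),(50,-130,100),(-50,-130,100)],
 [(263,80),(444,184),(347,352),(165,241),(545,298),(478,417)]),
 'scene':([(-58,-26,150),(-58,121,157),(78,-26,157),(-50,-130,100),(-50,-130,0)],[(462,190),(208,217),(410,83),(614,237),(607,352)])}
px={c:(np.array(M[c][1])+.5)/2.8-.5+off[c] for c in M}
def f(p,cs=('top','scene')): return np.concatenate([(proj(c,W(p,M[c][0]))-px[c]).ravel() for c in cs])
g=at_z('top',px['top'][2],.15);k=at_z('top',px['top'][1],.157)
yaw0=np.arctan2(k[1]-g[1],k[0]-g[0]);
for cs in (('top',),('scene',),('top','scene')):
    r=least_squares(f,[g[0],g[1],yaw0],args=(cs,),loss='soft_l1'); print(cs,r.x,np.round(f(r.x,cs).reshape(-1,2),1).tolist())
p=r.x; np.save('p.npy',p)
for c in ('top','scene'):
    im=cv2.imread(f'pics/{c}0.png'); x0,y0=off[c]
    q=((298,214) if c=='top' else (314,140)); q=(np.array(q)+.5)/2.8-.5+off[c]
    # segment white holder: centroid near q
    b=im[int(q[1])-9:int(q[1])+10,int(q[0])-11:int(q[0])+12].astype(int)
    print(c,q,L(p,at_z(c,q,.16 if c=='top' else .156)))
print('handle pix',proj('top',W(p,(-94,24,158))),proj('scene',W(p,(-94,24,158))))
for c,z in(('top',.01),): print('good',L(p,at_z(c,(198.1,244.2),.01)), 'jar',L(p,at_z('top',(331,245),.06)),'vial',L(p,at_z('top',(311,269.5),.05)))
print('base',L(p,(0,0,0)))
E
```

```text
('top',) [ 0.5167348  -0.17552057 -0.5017289 ] [[0.7, -0.1], [0.1, -0.5], [-0.5, -0.2], [-0.3, 1.1], [0.1, 0.3], [-0.1, -0.3]]
('scene',) [ 0.51317591 -0.17071619 -0.48725605] [[0.5, 0.7], [0.3, -1.8], [-1.5, -0.2], [1.2, -0.6], [-1.2, 4.0]]
('top', 'scene') [ 0.51656719 -0.17491666 -0.50237191] [[0.4, -0.0], [-0.2, -0.4], [-0.8, -0.2], [-0.6, 1.2], [-0.2, 0.4], [-0.4, -0.2], [0.4, -0.8], [0.6, -4.1], [-0.3, -1.4], [1.2, -1.5], [-1.2, 2.9]]
top [236.10714286 186.10714286] [  7.54705736  49.98208276 160.        ]
scene [241.82142857 189.67857143] [  7.99100012  50.38498212 156.        ]
handle pix [[220.68410279 238.049259  ]] [[270.15418713 217.26197556]]
good [-138.44861442   81.86760758   10.        ] jar [   8.94906419 -175.21345897   60.        ] vial [ -58.117813   -164.88098223   50.        ]
base [-536.96504112  -95.42559546    0.        ]
```

```bash
cat >> h.py <<'E'
p=np.load('p.npy')
def Q(a=None):
    a=p[2]+np.pi/2 if a is None else a
    return [np.cos(a/2),np.sin(a/2),0,0]
def S(x,y,z): return W(p,(x,y,z))[0]
E
python3 - <<'E'
from h import *
e=read_eef_pos(); movel([e[0],e[1],.35],speed=.3)
move_ptp(S(0,70,330),Q())
print(read_qpos(),L(p,read_eef_pos()),read_time_s())
shot('wrist','w1')
for n in ['reject_cell','ledge_edge','funnel','reject_station']:
    for f in (look_for,tip_of): print(n,[(np.round(d['at'],1).tolist(),round(d['confidence'],2)) for d in f('wrist',n)][:3])
for l in [(8,50,160),(0,-26,150),(-58,-26,150),(78,-26,157),(-58,121,157),(-19,-82,130),(19,-82,130)]: print(l,proj('wrist',W(p,l)))
np.save('wcam.npy',camera_params('wrist')['camera_from_world'])
E
```

```text
[ 0.5419863   0.17291778 -0.45958515  1.66051302  0.07947451  1.32679465
 -0.4370555 ] [  0.897821    67.78598178 329.83093853] 4.3833
reject_cell [([282.8, 205.5], 0.9), ([239.4, 90.6], 0.65), ([371.3, 149.3], 0.49)]
reject_cell [([283.2, 201.5], 0.88), ([238.7, 92.1], 0.73), ([182.3, 198.5], 0.66)]
ledge_edge [([279.0, 216.2], 0.75)]
ledge_edge [([276.5, 266.1], 0.74)]
funnel [([277.6, 218.9], 0.62)]
funnel [([276.6, 279.5], 0.97), ([284.0, 201.4], 0.33)]
reject_station [([280.3, 217.6], 0.59)]
reject_station []
(8, 50, 160) [[283.26963412 204.23166825]]
(0, -26, 150) [[275.83181779 264.09999536]]
(-58, -26, 150) [[226.22033482 264.01182195]]
(78, -26, 157) [[343.67264327 266.78777486]]
(-58, 121, 157) [[218.09267796 135.92815549]]
(-19, -82, 130) [[261.15265264 295.75099905]]
(19, -82, 130) [[290.6966157  295.74997657]]
```

View pics/w1.png

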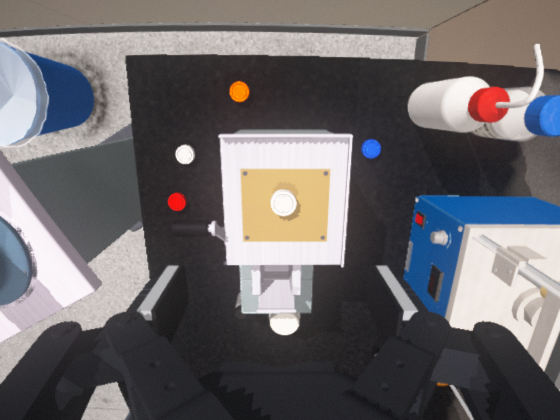

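The wrist view agrees with the fitted pose: cell at (283,204), ledge edge at row 265, funnel columns 262–291. I'll push with the fingers slightly apart, so they form a centring notch.

```bash
python3 - <<'E'
from h import *
move_gripper(.014)
move_ptp(S(8,90,230),Q()); movel(S(8,90,171.5),speed=.1)
print(L(p,read_eef_pos()),read_finger_gap(),read_ft_force())
movel(S(8,76,171.5),speed=.06); movel(S(0,45,171.5),speed=.04); movel(S(0,18,171.5),speed=.04)
print(L(p,read_eef_pos()),read_ft_force(),read_time_s())
a=shot('wrist','w2'); b=shot('top','t2')
for c in('wrist','top'):
  for n in ['reject_cell','funnel']: 
    for d in tip_of(c,n)[:3]: print(c,n,d, L(p,at_z(c,d['at'],.15 if n=='reject_cell' else .13)))
  print(proj(c,W(p,[(0,-5,160),(0,-54,130)])))
w=cv2.resize(a[160:360,140:420],None,fx=2,fy=2); t=cv2.resize(b[150:250,190:330],None,fx=4,fy=4)
cv2.imwrite('pics/c2.png',np.vstack([w,t[:200]])[:,:,::-1])
E
```

```text
[  8.65493471  90.22491558 172.29386554] 0.014234308752585608 [ 0.6590202  -0.06916143  0.91312906]
[-3.07059310e-02  1.82255368e+01  1.71531344e+02] [-0.09932354  0.26494745 -0.08761793] 8.8917
wrist reject_cell {'at': [220.1, 25.8], 'confidence': 0.78} [-26.86737602 134.93942753 150.        ]
wrist reject_cell {'at': [134.1, 197.8], 'confidence': 0.71} [-80.40730334  47.25344864 150.        ]
wrist funnel {'at': [273.8, 331.9], 'confidence': 0.77} [ -1.09348679 -60.63828201 130.        ]
[[274.97610829 288.36737268]
 [275.27901136 324.45470378]]
top funnel {'at': [279.7, 217.9], 'confidence': 0.92} [ -1.06319316 -53.21026955 130.        ]
[[258.4265041  203.61689022]
 [280.31004089 217.64089205]]
```

View pics/c2.png

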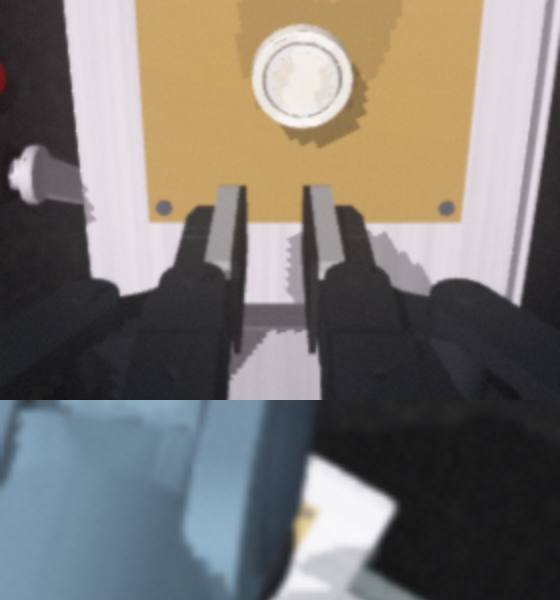

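```bash
python3 - <<'E'
from h import *
print(L(p,at_z('wrist',(291,198.5),.16)),L(p,at_z('wrist',(291,198.5),.155)))
print(proj('wrist',W(p,[(-14,7,152),(-14,29,152),(7,7,152),(7,7,165),(7,7,175),(-7,18,171.5),(0,-26,150)])), proj('wrist',W(p,[(8,50,160)])))
T=np.array(camera_params('wrist')['camera_from_world']); print(L(p,-T[:3,:3].T@T[:3,3]))
print(L(p,read_eef_pos()),read_tcp_rot(),Q())
E
```

```text
[  8.56933086  49.47722934 160.        ] [  8.80543179  48.06560331 155.        ]
[[251.55684742 263.38902202]
 [250.60184057 229.01452706]
 [286.74737971 263.42507097]
 [287.44557472 274.32434888]
 [288.05160721 283.79792758]
 [261.49707755 261.99655696]
 [275.09926511 308.28968391]] [[289.939395   197.54906749]]
[  1.00952084  94.67664728 320.09699732]
[-1.77244657e-03  1.82993400e+01  1.71515441e+02] [8.60544900e-01 5.09374587e-01 6.97941506e-05 3.49176771e-06] [np.float64(0.8606700111058262), np.float64(0.5091631683292666), 0, 0]
```

```bash
python3 - <<'E'
from h import *
b=shot('scene','s3'); c=b[110:260,180:380]
cv2.imwrite('pics/c3.png',cv2.resize(c,None,fx=4,fy=4,interpolation=cv2.INTER_CUBIC)[:,:,::-1])
print((proj('scene',W(p,[(-11,18,152),(0,18,171.5),(0,18,150)]))-[180,110])*4)
E
```

```text
[[330.7326816  339.91376732]
 [325.13429483 287.3030391 ]
 [325.38477284 331.99211664]]
```

View pics/c3.png

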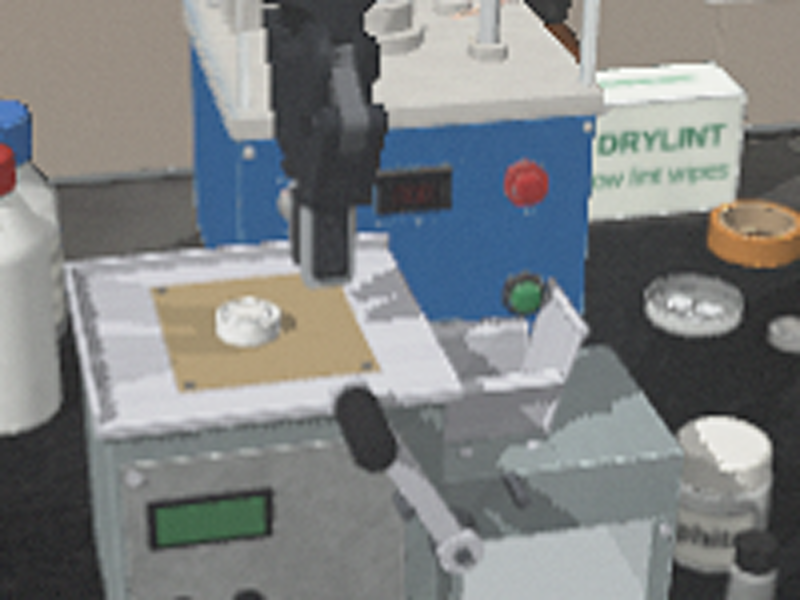

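The fingers passed over the cell, which hasn't moved (still about (8.5, 49.5)). The scene view shows the tips at about z 175, so they're really near TCP height, not 19 mm ahead of it. I'll go back behind the cell and make a guarded descent to find the true tip height.

```bash
python3 - <<'E'
from h import *
movel(S(0,18,200),speed=.15); movel(S(8,92,200),speed=.2); movel(S(8,92,172),speed=.1); pause(.2)
f0=np.mean([read_ft_force() for _ in range(5)],0); z=172
while z>146:
    z-=1.5; movel(S(8,92,z),speed=.05)
    f=np.mean([read_ft_force() for _ in range(4)],0)-f0
    if abs(f[2])>2: break
print(z,f,L(p,read_eef_pos()),read_finger_gap(),read_time_s())
b=shot('scene','s4'); c=b[110:260,180:380]
cv2.imwrite('pics/c4.png',cv2.resize(c,None,fx=4,fy=4,interpolation=cv2.INTER_CUBIC)[:,:,::-1])
E
```

```text
145.0 [ 0.09556749  0.78310136 -0.01337201] [  7.90625822  91.9449697  144.87561119] 0.014461859187661998 15.2417
```

View pics/c4.png

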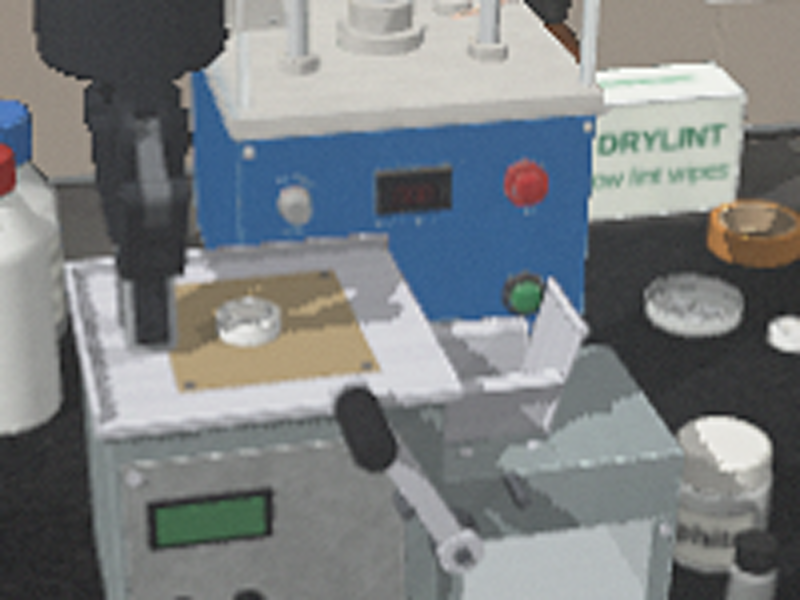

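The tips are now just above the ledge (crop row 345) with no contact yet. I'll continue the guarded descent, lift slightly, and then push.

```bash
python3 - <<'E'
from h import *
f0=np.mean([read_ft_force() for _ in range(5)],0); z=145
while z>128:
    z-=1; movel(S(8,92,z),speed=.05)
    f=np.mean([read_ft_force() for _ in range(4)],0)-f0
    if abs(f[2])>2.5: break
print(z,f,L(p,read_eef_pos()),read_time_s())
if abs(f[2])>2.5:
    z=z+3; np.save('z.npy',z)
    movel(S(8,92,z),speed=.05); movel(S(8,76,z),speed=.08); movel(S(0,45,z),speed=.05); movel(S(0,18,z),speed=.05)
    print(L(p,read_eef_pos()),read_ft_force(),read_time_s())
a=shot('wrist','w5'); b=shot('scene','s5'); c=b[130:230,180:380]
cv2.imwrite('pics/c5.png',np.vstack([cv2.resize(c,None,fx=3,fy=3),cv2.resize(a[180:330,140:440],None,fx=2,fy=2)])[:,:,::-1])
E
```

```text
143 [-0.83680822 -0.14809033  2.5135553 ] [  8.30190071  92.10856699 143.39131658] 15.7917
[4.76100447e-03 1.78779365e+01 1.46020949e+02] [-0.26121249 -0.39298214 -0.52818783] 17.875
```

View pics/c5.png

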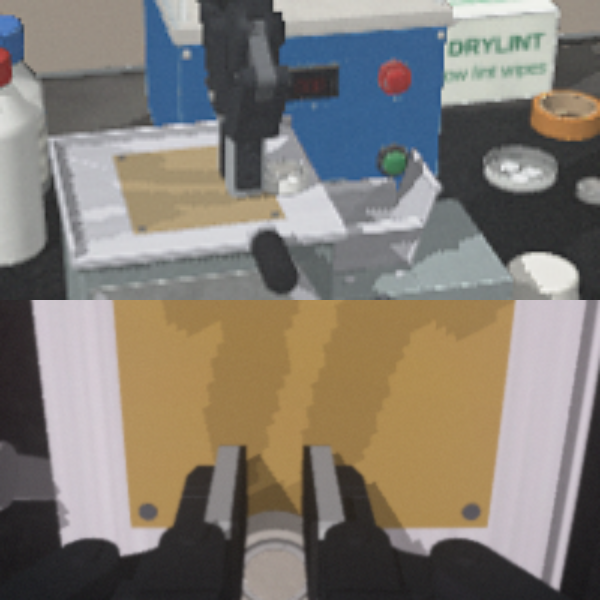

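The cell now sits in the notch, centred between the fingers (wrist crop column 275). Next I push it over the edge.

```bash
python3 - <<'E'
from h import *
z=float(np.load('z.npy'))
movel(S(0,0,z),speed=.05); movel(S(0,-11,z),speed=.04); pause(.3)
print(L(p,read_eef_pos()),read_ft_force(),read_time_s())
movel(S(0,10,z),speed=.15); movel(S(0,40,220),speed=.2); pause(.1)
a=shot('wrist','w6'); b=shot('scene','s6'); t=shot('top','t6')
for c in('wrist','scene','top'):
    print(c,[(np.round(d['at'],1).tolist(),round(d['confidence'],2)) for d in look_for(c,'reject_cell')][:3], proj(c,W(p,(0,-54,87))))
cv2.imwrite('pics/c6.png',np.vstack([cv2.resize(b[140:240,220:420],None,fx=3,fy=3),cv2.resize(a[240:390,140:440],None,fx=2,fy=2)])[:,:,::-1])
E
```

```text
[-3.69417497e-02 -1.07580414e+01  1.45998747e+02] [ 1.02909091  0.09219051 -0.07699831] 19.2083
wrist [([151.6, 202.0], 0.96), ([405.4, 133.1], 0.87), ([226.5, 57.0], 0.86)] [[276.91772206 283.76290786]]
scene [([182.1, 289.1], 0.6), ([289.0, 316.5], 0.48), ([357.4, 230.2], 0.42)] [[300.39783564 219.4990664 ]]
top [([279.7, 217.4], 0.52), ([256.4, 138.8], 0.47)] [[280.32640821 219.31432495]]
```

View pics/c6.png

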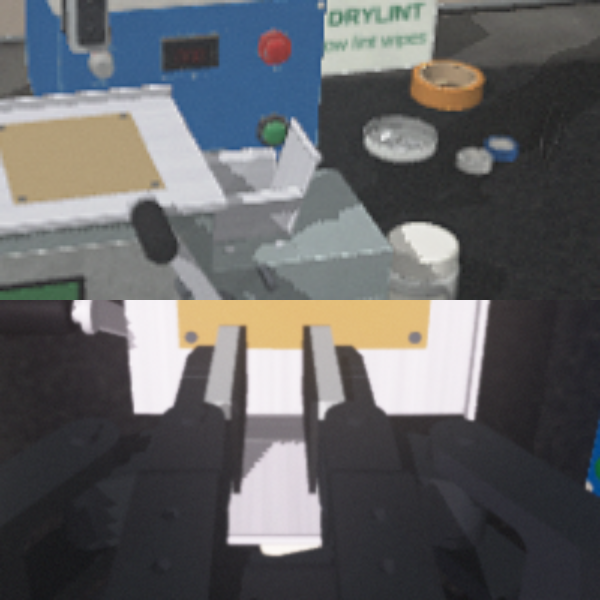

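```bash
python3 - <<'E'
from h import *
move_gripper(0.0)
move_ptp(S(-98,75,230),Q())
t=shot('top','t7'); s=shot('scene','s7')
print(read_time_s(),read_finger_gap(),[(d['at'],d['confidence']) for d in look_for('top','reject_cell')][:4],proj('top',W(p,(0,-54,87))))
t0=cv2.imread('pics/top0.png')[:,:,::-1]
k=lambda i:cv2.resize(i[180:260,240:320],None,fx=5,fy=5,interpolation=cv2.INTER_CUBIC)
cv2.imwrite('pics/c7.png',np.hstack([k(t0),k(t)])[:,:,::-1])
E
```

```text
21.3417 -6.931800726287959e-05 [([280.4, 217.4], 0.52), ([219.8, 268.8], 0.46), ([256.7, 138.4], 0.39)] [[280.32640821 219.31432495]]
```

View pics/c7.png

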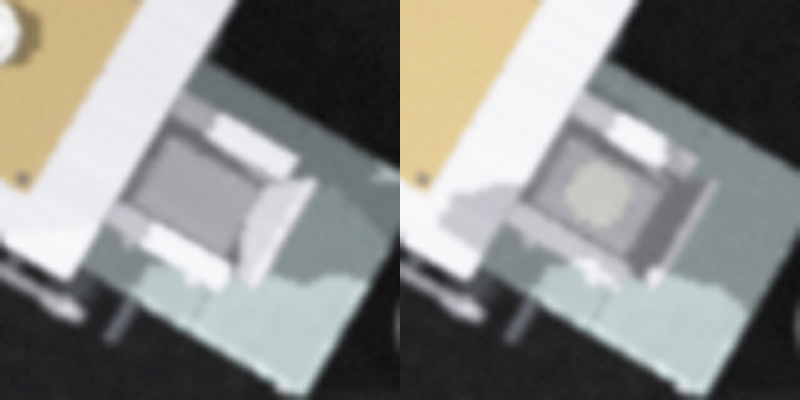

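The cell lies flat on the closed flap (right crop, at (598,193)). Now the lever.

```bash
python3 - <<'E'
from h import *
z=138
ydir=np.array([-np.sin(p[2]),np.cos(p[2]),0])
F=lambda: float(np.mean([read_ft_force() for _ in range(4)],0)@ydir)
movel(S(-98,75,z),speed=.15); pause(.2); f0=F()
movel(S(-98,44,z),speed=.1); print('44',F()-f0)
movel(S(-98,0,z),speed=.08); print('0',F()-f0)
movel(S(-98,-45,z),speed=.08); print('-45',F()-f0)
y=-45
while y>-72:
    y-=2; movel(S(-98,y,z),speed=.05); f=F()-f0; print(y,round(f,1),end=' ')
    if abs(f)>12: break
pause(.6); print(L(p,read_eef_pos()),F()-f0,read_time_s())
t=shot('top','t8'); s=shot('scene','s8')
print([(d['at'],d['confidence']) for d in tip_of('scene','lever_handle')][:2],proj('scene',W(p,(-94,-78,154))))
cv2.imwrite('pics/c8.png',np.hstack([cv2.resize(t[170:290,200:320],(390,390)),cv2.resize(s[150:280,240:370],(390,390))])[:,:,::-1])
E
```

```text
44 0.3705960277891224
0 4.235804582907407
-45 5.731604412540901
-47 6.7 -49 6.1 -51 8.0 -53 8.7 -55 7.7 -57 7.6 -59 8.6 -61 9.4 -63 9.8 -65 11.7 -67 14.4 [-100.53608964  -61.01714452  136.25971975] 13.883641929811581 27.575
[([335.8, 211.9], 0.96)] [[332.72488013 212.11920836]]
```

The force is rising and the handle is seen at its stop position. I'll let the lever back and check.

```bash
python3 - <<'E'
from h import *
movel(S(-98,0,138),speed=.12); movel(S(-98,80,138),speed=.1); movel(S(-98,80,260),speed=.2); 
move_ptp(S(-60,150,330),Q()); pause(.3)
t=shot('top','t9'); print([(d['at'],d['confidence']) for d in tip_of('top','lever_handle')][:2])
s=shot('scene','s9')
print([(d['at'],d['confidence']) for d in tip_of('scene','lever_handle')][:2],proj('scene',W(p,(-94,24,158))),read_ft_force(),read_time_s())
t0=cv2.imread('pics/top0.png')[:,:,::-1]; s0=cv2.imread('pics/scene0.png')[:,:,::-1]
k=lambda i:cv2.resize(i[180:280,180:340],(400,250)); m=lambda i:cv2.resize(i[180:290,230:390],(400,275))
cv2.imwrite('pics/c9.png',np.vstack([np.hstack([k(t0),k(t)]),np.hstack([m(s0),m(s)])])[:,:,::-1])
E
```

```text
[([219.8, 238.4], 0.86)]
[([269.5, 217.7], 0.57)] [[270.15418713 217.26197556]] [0.88681559 0.79856196 0.03380394] 31.1417
```

View pics/c9.png

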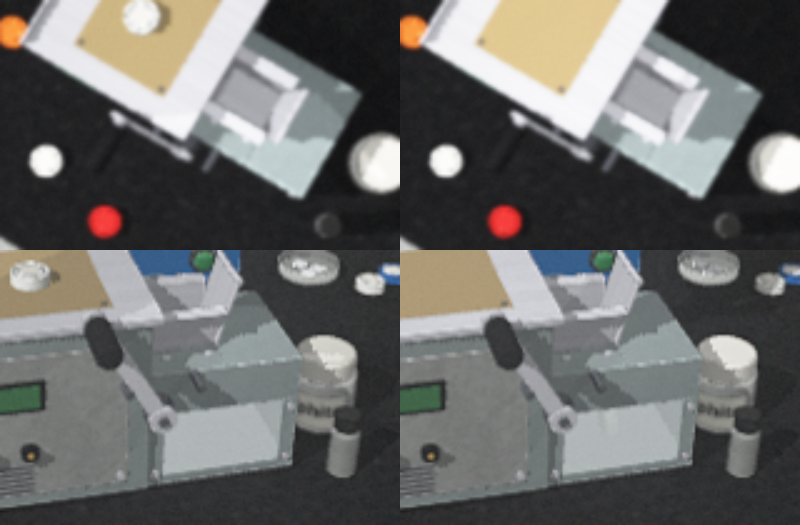

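The flap is empty and a faint shape shows through the window at (610,420), which fits the cell being in the box. The lever is home and the other objects haven't moved.

```bash
python3 -c "
from bench import *
print(sign_off())"
```

```text
the job is handed in; nothing more can be done
None
```

The job is handed in at about 31 s: the failed cell was pushed off the ledge and dumped into the reject box (seen only faintly through the window), the lever is back home, and the other cell, jar and vial are undisturbed; the first push passed over the cell because the fingertips sat about 26 mm higher than specified.

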